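# Copy the old rib's angle with the bevel and lay the new rib to it

## Robot

A 6-joint arm with a two-finger parallel gripper is mounted at the origin on the work surface. World frame = base frame: x ahead of the robot, y to its left, z up, the work surface at z = 0. Lengths are in m, angles in rad, forces in N, time in s.
With the tool pointing down it reaches from about 0.375 to 0.975 m from the base axis. Payload 3.8 kg.
Tool frame: the origin (TCP) lies midway between the tips of the shut fingers; the grasp point (between the pads) lies 19 mm behind it; z points along the fingers, y is the direction in which the jaws open and shut (so a half turn about z gives the same grasp; the last joint's range is limited). The gripper opens to 85 mm and grips with 20 to 120 N. Pads are 22 mm wide; open, the fingers measure 114 mm over their backs; the gripper's body (76 mm by 85 mm) begins 54 mm behind the grasp point. The pads swing forward as they close: fully open they stand 13 mm farther back than shut.
Start: joints at [1.271, 0.264, 1.604, -0, 1.274, -0.037], TCP at [0.175, 0.652, 0.231] pointing down, gripper open.
Joint ranges: [-2.63, 2.63], [-0.94, 2.18], [0.31, 2.57], [-1.31, 4.45], [0, 2.66], [-2.55, 2.55]. Speed limits (rad/s): [2.57, 2.57, 3.14, 3.14, 3.14, 3.14].

## Interface

Orientations are given as a rotation vector (axis times angle).
In Python, from plant import env gives the robot as it stands. Calls block until the motion is done:
- env.goto(position, orientation): joint-space move of the TCP to a pose.
- env.servo_line(position, feed=0.15, frame=None, guard=None): straight line of the TCP; frame=None keeps the orientation; feed is the mean speed in m/s. With guard (N) it stops when the force on the tool has changed by that much, and returns True; else False.
- env.move_j(angles): joint-space move.
- env.gripper_open() and env.gripper_close(): open the fingers fully, or close them until they stop; the grip force is fixed at half the most.
- env.pause(seconds).
- env.ik(position, orientation): joint angles nearest the present ones, or None.
- env.get_state(): the state.
- env.capture(name): name is "side" or "top" or "wrist"; returns (picture, depth): 480x640x3 uint8, red, green, blue; 480x640 float32, m along the optical axis (not along the pixel's ray), 0 where there is no reading.
- env.get_calibration(name): a dict with "vertical_fov" (degrees; the focal length in pixels is half the picture's height over the tangent of half this angle, whatever the lens; pixels are square), "cx", "cy" (the principal point, pixels), "distortion" ([k1, k2, p1, p2, k3] as OpenCV has them; the pictures are not rectified), "extrinsics" (4x4, takes a point from world to camera coordinates). Camera axes: x right, y up, looking along -z (the intrinsics and any distortion apply to the point x, -y, -z); pixel columns grow to the right and rows downward; lengths in m; the calibration is good to about 2 mm. A picture is of the moment at which its call begins: read the wrist's pose just before it. get_calibration takes no time and is no camera call; for the wrist camera it gives the pose at the moment of the call.
A pose or a line that the arm cannot do raises env.PlanningError and nothing moves.
- env.job_done(): hands the job in, once; it reports no verdict.
The state is a dict: "time_s": time; "joints": joint angles; "qvel": joint speeds; "joint_efforts": joint torques, N m; "eef_pos": TCP position; "orientation": TCP orientation; "force": force on the tool from outside, world axes, zero at the start; "moment": the same for the moment, N m; "finger_gap": finger opening in m.
Only numpy, scipy, OpenCV 4.12 (cv2) and the standard library are available. Lean on these libraries where they do the work, as an engineer would, in place of code of your own. Each camera call takes 0.05 s, during which the arm holds its last target. There are 200 camera calls.

## Task

Rebuild the tube-rack base: swing the hinged bevel blade by its upright knob until its arm lies against the old white rib that is still bonded to the grey plate, then press the black plunger over the hinge fully down to lock it. Then take the full-length new rib (not the short offcut) and stand it upright on the plate, along the robot-side face of the blade's other arm, its outer end level with the tip of that arm, and let go.

Things in the scene. Friction and masses are not known exactly. Their poses are not given: they have to be found in the camera images.
- old_rib: White bar 65 long, 20 thick, 20 high (mm), bonded to the grey plate (230 x 300 mm, top 10 mm above the bench, fixed). ORIGIN: on the blade's vertical hinge axis, at plate-top height. y runs along the bar, away from the hinge; x away from the robot; z up. The bar covers y 30 to 95, x 10.5 to 30.5 mm. It stops the blade, which is then parallel to it, knob at y = 115 mm, x = 0.
- blade_knob (a point): Round steel knob, 16 mm wide, on the bevel blade's left arm, 115 mm from the hinge axis; point 46 mm above the plate, 14 mm below the knob's top. Blade: dark steel bar 260 x 20 mm, top 12 mm above the plate, hinged at its middle. Axes turn with it: y from hinge to knob, x away from the robot. It starts 17 to 60 degrees short of the old rib, on the robot's side; about 2 N moves it, it stays put.
- plunger_top (a point): Centre of the top of the black round plunger cap (40 mm wide) on the blade's hinge axis, 48 mm above the plate while up, as at the start. Pressed straight down (about 5 N) it travels 9.5 mm to a hard stop, its feet on the blade's hub (44 mm wide, 14 mm high), and stays down. The hinge keeps its friction when locked, so still do not knock the blade.
- new_rib_center (a point): Centre of the loose new rib: plain white bar 100 mm long (y axis), 20 thick (x axis), 50 high (z up), 0.08 to 0.17 kg, standing on the bench at the robot's right. A similar offcut, only 55 mm long, stands near it, either one nearer. In place, its centre is 20 mm from the blade's centre line on the robot's side and 80 mm from the hinge axis, along the arm without the knob (130 mm long).

How it is judged:
On the way, in this order (a step that is already met when the one before it is completed fails the run):
1. the blade's arm lies against the old rib (parallel within 10 degrees) (angle between the y axis of blade_knob and the y axis of old_rib, either way round below 0.175 rad), for 0.2 s.
2. the plunger is pressed down (7 mm or more) with the blade still against the old rib (z of plunger_top in the frame of blade_knob below -0.005 m and angle between the y axis of blade_knob and the y axis of old_rib, either way round below 0.175 rad), for 0.2 s.
3. the new rib stands on the plate along the robot-side face of the blade's other arm (x of new_rib_center in the frame of blade_knob between -0.036 and -0.014 m and y of new_rib_center in the frame of blade_knob between -0.215 and -0.175 m and z of new_rib_center in the frame of blade_knob below -0.015 m), for 0.2 s.
At the end, for the whole second after the job is handed in: Blade parallel to the old rib within 10 degrees, plunger down 7 mm or more; new rib upright on the plate, at rest, parallel to the old rib within 10 degrees, on the robot's side of the other arm, gap at most 16 mm, outer end within 20 mm of the arm's tip (all of step 2 and all of step 3 and angle between the y axis of new_rib_center and the y axis of old_rib, either way round below 0.175 rad and angle between new_rib_center's own z axis and vertical below 0.1 rad and z of new_rib_center in the frame of blade_knob above -0.027 m and linear speed of new_rib below 0.02 m/s); the robot touches nothing.
It also fails if it takes over 53 s, if anything falls off the work surface, if the arm or the gripper's body presses on something with over 40 N, if the wrist force passes 120 N, or if a joint passes its speed limit or range.

## Working session

There is one attempt and no reset: what is moved stays moved. The work goes in short steps, each a Python script; the robot and the scene stay as the last script left them, time stands still between calls to the robot, and variables do not carry over. Pictures are saved under pics/ and viewed, about 8 in all and at most 12, crops included, and the job is handed in when it is done.

```bash
ls; mkdir -p pics; python3 - <<'E'
from plant import env
import cv2,numpy as np
for n in("top","side"):
    im,d=env.capture(n); cv2.imwrite(f"pics/{n}0.png",im[:,:,::-1]); np.save(f"{n}0_d.npy",d)
    c=env.get_calibration(n); print(n,c["vertical_fov"],c["cx"],c["cy"],c["distortion"],np.round(c["extrinsics"],3).tolist())
print(env.get_state())
E
```

```text
pics
top 56.265747603573345 323.00744042880325 230.39758946852245 [-0.00668379  0.          0.          0.          0.        ] [[-0.013, -1.0, 0.0, -0.059], [0.992, -0.013, 0.129, -0.54], [-0.129, 0.002, 0.992, -0.708], [0.0, 0.0, 0.0, 1.0]]
side 56.02582361967332 319.0051433704436 243.85478609777203 [-0.05078126  0.          0.          0.          0.        ] [[-0.822, -0.569, -0.021, 0.407], [0.356, -0.542, 0.762, -0.266], [-0.445, 0.618, 0.648, -0.533], [0.0, 0.0, 0.0, 1.0]]
{'time_s': 0.1, 'joints': array([ 1.27109718e+00,  2.64673791e-01,  1.60523869e+00, -8.65563140e-06,
        1.27369304e+00, -3.69106889e-02]), 'qvel': array([ 8.56969056e-07,  6.38099973e-04, -4.79610382e-03,  1.08316742e-03,
       -3.12314119e-04, -8.34778909e-04]), 'joint_efforts': array([-2.34800273e-04, -5.16718411e+01, -3.68584263e+01, -6.91325226e-05,
        6.49096721e-03,  3.11698818e-05]), 'eef_pos': array([0.17516505, 0.65119547, 0.23008855]), 'orientation': array([-0.41155315, -3.11418553,  0.00311897]), 'force': array([0.06558724, 0.40826821, 0.26726287]), 'moment': array([-0.0196872 , -0.00936055, -0.02019228]), 'finger_gap': 0.08564122325604878}
```

View pics/top0.png

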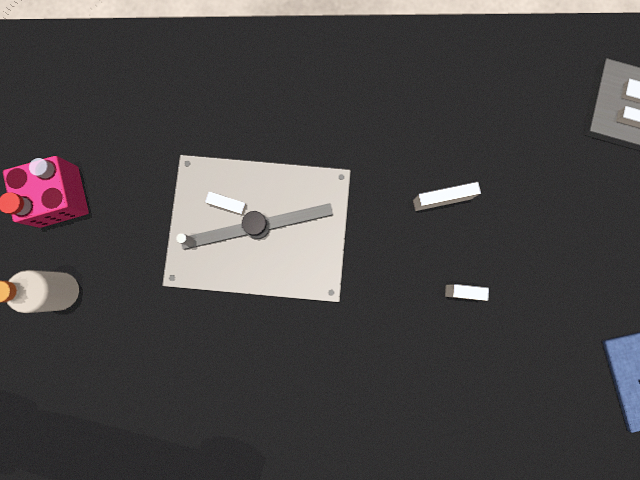

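View pics/side0.png

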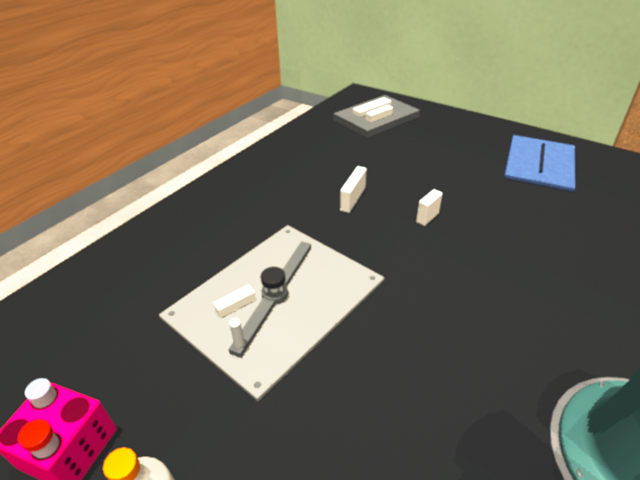

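The top view shows the plate, with the hinge cap at (255,223), knob at (182,239), old rib at (226,203), new rib at (447,196) and offcut at (467,292). The side view confirms this.

```bash
cat > h.py <<'E'
import cv2,numpy as np
from scipy.spatial.transform import Rotation as R
def cast(c,px,z):
    f=240/np.tan(np.radians(c["vertical_fov"])/2)
    K=np.array([[f,0,c["cx"]],[0,f,c["cy"]],[0,0,1]])
    u=cv2.undistortPoints(np.array(px,float).reshape(-1,1,2),K,np.array(c["distortion"],float))[:,0]
    E=np.array(c["extrinsics"]); d=np.c_[u[:,0],-u[:,1],-np.ones(len(u))]@E[:3,:3]
    o=-E[:3,:3].T@E[:3,3]
    return o+d*((z-o[2])/d[:,2])[:,None]
def down(yaw):  # tool z down, tool y (jaw axis) at angle yaw from world x
    y=np.array([np.cos(yaw),np.sin(yaw),0]);z=np.array([0,0,-1.]);x=np.cross(y,z)
    return R.from_matrix(np.c_[x,y,z]).as_rotvec()
def rect(p): # world pts of contour -> centre,long axis angle,dims
    (c,s,a)=cv2.minAreaRect((p[:,:2]*1000).astype(np.float32)); a=np.radians(a)
    if s[0]<s[1]: a+=np.pi/2; s=s[::-1]
    a=(a+np.pi/2)%np.pi-np.pi/2
    return np.array(c)/1000,a,s
def blobs(mask,minA=20):
    cs,_=cv2.findContours(mask.astype(np.uint8),cv2.RETR_EXTERNAL,cv2.CHAIN_APPROX_NONE)
    return [k[:,0] for k in cs if cv2.contourArea(k)>minA]
E
python3 - <<'E'
from plant import env
from h import *
im=cv2.imread("pics/top0.png"); c=env.get_calibration("top"); g=im.min(2)
d=np.load("top0_d.npy")
for p in[(255,223),(182,239),(226,203),(447,196),(200,270)]: print(p,im[p[1],p[0]],d[p[1],p[0]])
for k in blobs(g>232):
    m=k.mean(0)
    if 150<m[0]<520 and 150<m[1]<320:
        z=.03 if m[0]<360 else .05
        print("white",m.round(),[np.round(x,3) for x in rect(cast(c,k,z))])
sub=np.zeros_like(g,bool); sub[165:290,175:340]=1
for k in blobs((im.max(2)<75)&sub):
    print("dark",k.mean(0).round(),[np.round(x,4) for x in rect(cast(c,k,.058))])
print("knob",cast(c,[(181.5,238)],.07), "platecorners",cast(c,[(180.5,155),(350,169.5),(340,301),(163.5,286)],.01).round(4).tolist())
E
```

```text
(255, 223) [ 99 103 108] 0.7222919
(182, 239) [248 252 249] 0.70507646
(226, 203) [255 252 249] 0.7534673
(447, 196) [255 252 249] 0.7362635
(200, 270) [200 208 215] 0.75964874
white [470. 292.] [array([ 0.435, -0.3  ]), np.float64(1.453), array([53.658, 18.862])]
white [181. 238.] [array([0.531, 0.171]), np.float64(0.268), array([13.949, 12.806])]
white [224. 202.] [array([0.59 , 0.099]), np.float64(1.249), array([63.591, 19.041])]
white [449. 193.] [array([ 0.596, -0.274]), np.float64(-1.376), array([97.846, 18.981])]
dark [260. 230.] [array([0.5392, 0.0358]), np.float64(-0.9193), array([35.4511, 13.5439])]
dark [324. 165.] [array([ 0.6427, -0.0685]), np.float64(1.5578), array([50.7005,  3.3618])]
knob [[0.52577183 0.15668043 0.07      ]] platecorners [[0.6792, 0.1814, 0.01], [0.6492, -0.1149, 0.01], [0.4229, -0.0934, 0.01], [0.4517, 0.2038, 0.01]]
```

```bash
cat >> h.py <<'E'
def yawpick(env,p,yaw):
    q=env.get_state()["joints"]; best=None
    for y in(yaw,yaw+np.pi):
        s=env.ik(p,down(y))
        if s is not None and (best is None or abs(s[5])<abs(best[0])): best=(s[5],y)
    return best[1]
H=np.array([.551,.046]); A=1.249
E
python3 - <<'E'
from plant import env
from h import *
c=env.get_calibration("top")
print("cap",cast(c,[(254.5,222)],.058))
rb=lambda a:np.array([np.cos(a),np.sin(a)]); t=lambda a:np.array([np.sin(a),-np.cos(a)])
k=cast(c,[(181.5,238)],.07)[0,:2]; v=k-H; a0=np.arctan2(v[1],v[0]); print("knob r,ang",np.hypot(*v),np.degrees(a0),np.degrees(A))
P=lambda a,off,z=.036: np.r_[H+.115*rb(a)-off*t(a),z]
y0=yawpick(env,P(a0,.05),a0-np.pi/2); dy=y0-a0
env.gripper_close()
env.goto(P(a0,.05,.14),down(a0+dy)); env.servo_line(P(a0,.05))
print(env.servo_line(P(a0,.026),feed=.08,guard=15))
a=a0;hit=False
while a>A-np.radians(8) and not hit:
    a-=np.radians(5); hit=env.servo_line(P(a,.0225),feed=.08,frame=down(a+dy),guard=12)
    s=env.get_state(); print(np.degrees(a).round(1),hit,s["force"].round(1),s["eef_pos"].round(4))
print(s["time_s"],s["finger_gap"],s["joints"].round(2))
im,_=env.capture("top"); cv2.imwrite("pics/top1.png",cv2.resize(im[140:310,150:360,::-1],None,fx=3.5,fy=3.5))
E
```

```text
cap [[0.55155336 0.04368108 0.058     ]]
knob r,ang 0.11351924553344549 102.84045251073968 71.56242861183983
False
97.8 False [ 0.3  0.9 -1.5] [0.5127 0.1567 0.0358]
92.8 False [-0.1 -0.2  0.8] [0.5225 0.1596 0.0359]
87.8 False [0.4 0.3 0.3] [0.5327 0.1617 0.036 ]
82.8 False [1.1 0.4 0. ] [0.5429 0.1628 0.0361]
77.8 False [ 0.2  0.5 -0.1] [0.5531 0.1631 0.0361]
72.8 False [-0.1 -0.5  0.8] [0.5633 0.1625 0.036 ]
67.8 True [-4.   2.   2.5] [0.5675 0.1621 0.0348]
6.2 0.00039596090298456814 [0.23 0.31 1.94 0.01 0.9  0.62]
```

View pics/top1.png

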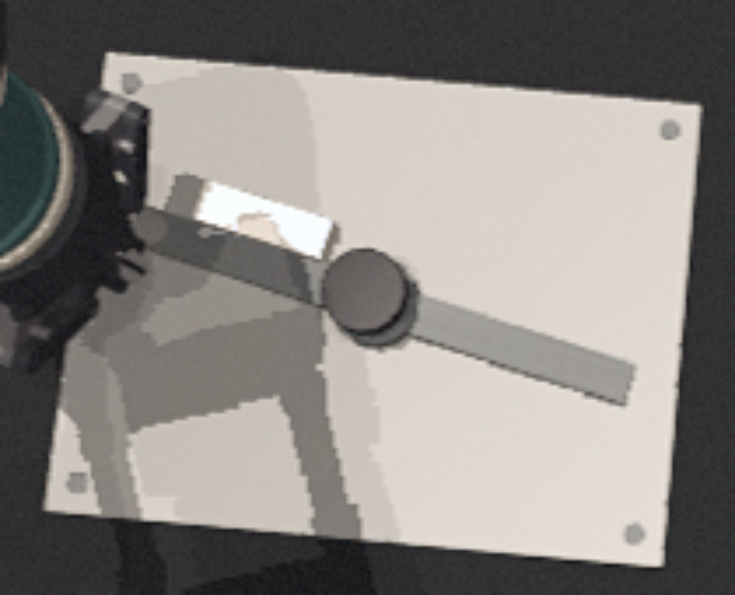

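The blade now lies parallel against the old rib, with the cap at crop (366,290) and the free arm's tip at (629,384). Next I press the plunger.

```bash
python3 - <<'E'
from plant import env
from h import *
c=env.get_calibration("top")
hc=cast(c,[(254.6,222.5)],.058)[0]; tip=cast(c,[(329.7,249.7)],.022)[0]
v=hc-tip; print("cap",hc,"tip",tip,"len",np.hypot(*v[:2]),"ang",np.degrees(np.arctan2(v[1],v[0])))
s=env.get_state(); p=s["eef_pos"]; t=np.array([np.sin(A),-np.cos(A),0])
env.servo_line(p-.03*t); env.servo_line(p-.03*t+[0,0,.085])
pp=np.array([.5512,.0445,.085]); 
env.goto(pp,s["orientation"])
env.servo_line([*pp[:2],.062],feed=.1)
h=env.servo_line([*pp[:2],.040],feed=.02,guard=30)
s=env.get_state(); print(h,s["force"].round(1),s["eef_pos"].round(4),s["time_s"])
env.pause(.2); s=env.get_state(); print(s["force"].round(1),s["eef_pos"].round(4))
env.servo_line([*pp[:2],.12])
env.gripper_open()
# look at new rib from above
g=np.array([.596,-.274,.22]); y=yawpick(env,g,1.766-np.pi/2); env.goto(g,down(y))
c=env.get_calibration("wrist"); im,d=env.capture("wrist"); cv2.imwrite("pics/w2.png",im[:,:,::-1])
im2,_=env.capture("top"); cv2.imwrite("pics/top2.png",im2[:,:,::-1])
import pickle; pickle.dump((c,d),open("w2.pkl","wb")); print(env.get_state()["time_s"],y)
for k in blobs(im.min(2)>225,300): print(k.mean(0),[np.round(x,4) for x in rect(cast(c,k,.05))])
E
```

```text
cap [0.55073832 0.04351486 0.058     ] tip [ 0.50841491 -0.07717896  0.022     ] len 0.12789944842387227 ang 70.67588486487384
True [-3.4  0.   9.2] [0.552  0.0446 0.048 ] 9.1333
[-4.   0.4  9.1] [0.552  0.0446 0.048 ]
12.1333 0.19520367320510346
[544.83478261 466.77391304] [array([ 0.9204, -0.5105]), np.float64(-1.461), array([57.3621, 52.3559])]
[626.22865854 318.32012195] [array([ 0.917 , -0.3369]), np.float64(-1.0969), array([194.8809,  57.9305])]
[138.93670886 207.0443038 ] [array([ 0.4375, -0.3006]), np.float64(1.4551), array([56.4875, 21.4676])]
[320.85606061 211.02651515] [array([ 0.598 , -0.2741]), np.float64(-1.3764), array([101.1051,  20.652 ])]
[359.95076923  11.89846154] [array([ 0.5935, -0.118 ]), np.float64(0.2031), array([115.3422,  32.4912])]
```

View pics/w2.png

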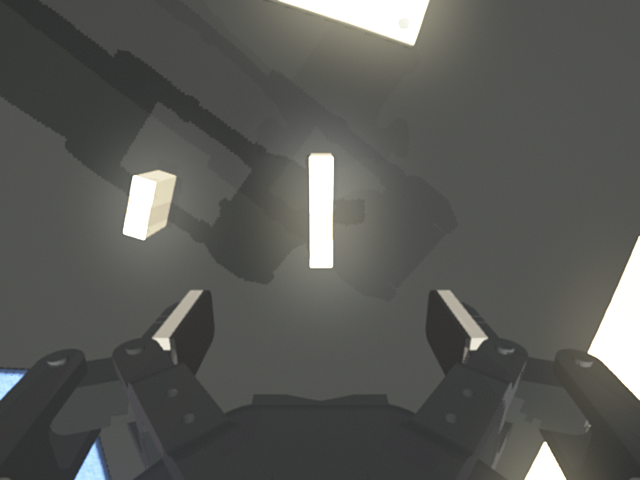

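View pics/top2.png

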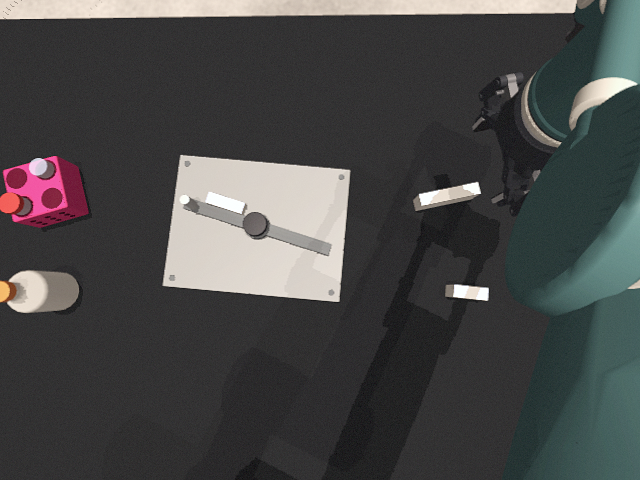

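Plunger is down: the TCP stopped at z 0.048, as expected. The full-length rib is at (0.597, -0.274), seen in the wrist view at (320,211), so I grasp it.

```bash
python3 - <<'E'
from plant import env
from h import *
g=np.array([.597,-.274]); o=down(.19520367)
env.goto([*g,.10],o); print(env.servo_line([*g,.021],feed=.1,guard=15))
env.gripper_close(); s=env.get_state(); print(s["finger_gap"],s["force"].round(1),s["eef_pos"].round(4))
env.servo_line([*s["eef_pos"][:2],.13]); 
a=1.242; x=np.array([np.sin(a),-np.cos(a)]);y=np.array([np.cos(a),np.sin(a)])
T=np.array([.551,.0445])-.08*y-.025*x; print(T)
o2=down(a-np.pi/2); env.goto([*T,.13],o2); env.servo_line([*T,.055],feed=.1)
s=env.get_state(); print(s["finger_gap"],s["eef_pos"],s["time_s"],s["force"].round(1))
for n in("wrist","side"):
    im,_=env.capture(n); cv2.imwrite(f"pics/{n}3.png",im[:,:,::-1])
w=cv2.imread("pics/wrist3.png"); sd=cv2.imread("pics/side3.png")
cv2.imwrite("pics/c3.png",np.hstack([cv2.resize(w,(400,300)),cv2.resize(sd[180:420,120:440],(400,300))]))
E
```

```text
False
0.019138264408994677 [ 0.6 -0.1  1.6] [ 0.5973 -0.2742  0.0214]
[ 0.50150688 -0.02314193]
0.0190749605556155 [ 0.5021525  -0.02331641  0.05548674] 17.0583 [ 0.1  0.3 -0.7]
```

View pics/c3.png

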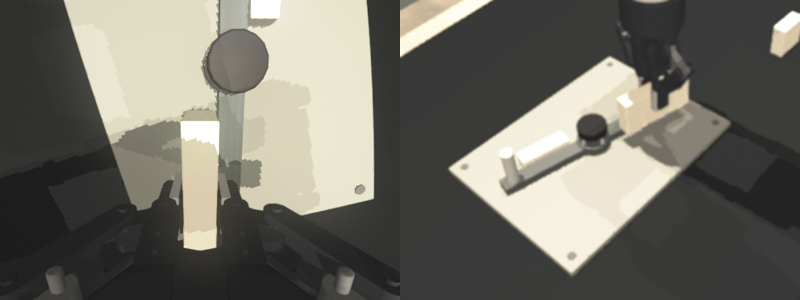

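The rib is held upright and parallel to the blade, on its robot side. The wrist view shows about 5 mm of clearance, so I lower it and release.

```bash
python3 - <<'E'
from plant import env
from h import *
T=np.array([.5015,-.0231])
h=env.servo_line([*T,.036],feed=.08,guard=15)
h=env.servo_line([*T,.0285],feed=.02,guard=6)
s=env.get_state(); print(h,s["eef_pos"],s["force"].round(1))
env.gripper_open(); env.servo_line([*T,.16])
env.goto([.40,-.25,.25],env.get_state()["orientation"])
env.pause(.3)
out=[]
for n in("top","side"):
    im,_=env.capture(n); cv2.imwrite(f"pics/{n}4.png",im[:,:,::-1])
    if n=="top":
        c=env.get_calibration(n)
        for k in blobs(im.min(2)>232): 
            m=k.mean(0)
            if 165<m[0]<350 and 160<m[1]<300: print(m.round(),[np.round(q,4) for q in rect(cast(c,k,.06 if m[0]>250 else .03))])
        out.append(cv2.resize(im[140:310,140:367,::-1],(400,300)))
    else: out.append(cv2.resize(im[180:420,120:440,::-1],(400,300)))
cv2.imwrite("pics/c4.png",np.hstack(out)); print(env.get_state()["time_s"])
E
```

```text
True [ 0.50228538 -0.02314922  0.03136408] [-0.5 -0.7  4. ]
[296. 252.] [array([ 0.5014, -0.0236]), np.float64(1.2368), array([99.8147, 19.1266])]
[184. 199.] [array([0.5965, 0.1669]), np.float64(0.026), array([13.8494, 13.4765])]
[224. 202.] [array([0.5904, 0.099 ]), np.float64(1.2481), array([63.6719, 18.9847])]
20.9917
```

View pics/c4.png

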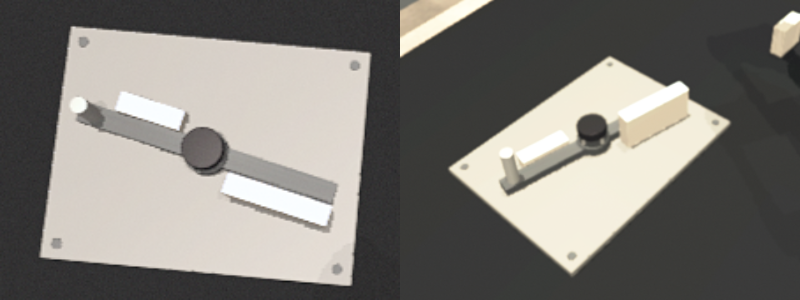

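The rib stands along the arm with its end level with the tip, parallel to the old rib (1.237 against 1.248 rad). Handing in.

```bash
python3 -c "
from plant import env
env.job_done(); print(env.get_state()['time_s'])"
```

```text
the job is handed in; nothing more can be done
the job is handed in; nothing more can be done
```

I swung the blade against the old rib, pressed the plunger down, stood the full-length rib along the blade's other arm and handed the job in. The robot clock read about 21 s of the 53 s allowed. The hand-in gives no verdict.

- **Blade:** I pushed the knob with closed fingers until the force guard stopped the arm. The last top and side views show the blade lying along the old rib. I judged this by eye and did not measure its final angle.
- **Plunger:** the fingertips stopped at z = 0.048 m, which matches the fully pressed height of 0.0485 m. I did not measure the cap height again afterwards.
- **New rib:** it stands upright and clear of the robot. Its centre is about 25 mm from the blade's centre line on the robot's side, leaving a gap of about 5 mm. It sits about 195 mm from the knob along the blade, against a 175–215 mm window. It is parallel to the old rib within about 0.7°. The two distances use the knob position calculated from the hinge, not a fresh measurement.

No check failed or disagreed.

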